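# Scrap the snapped spindles and hold the polisher's guard open

### The job

We are changing the spindle on the small polisher: of the five steel spindles standing on the soldering board, put the two snapped, short ones into the aluminium scrap tray and leave the three whole ones standing where they are. Only then lift the polisher's hinged guard by its front tongue and hold it half open, at 45 degrees (within 6 degrees), so that I can reach in: the guard springs shut if let go, so finish still holding it there, steady. Do not disturb the polishing bar, the jar or the brush.

Things in the scene. Friction and masses are not known exactly. Their poses are not given: they have to be found in the camera images.
- spindle0: bright steel taper spindle standing upright on the board: a round sleeve 22 mm in diameter and 34 mm tall, above it a taper from 16 mm down to a 7 mm tip; intact, 72 mm tall in all. Origin at the centre of its underside, z up along its axis. 0.11 kg give or take
- spindle1: bright steel taper spindle standing upright on the board: a round sleeve 22 mm in diameter and 34 mm tall, above it a taper from 16 mm down to a 7 mm tip; intact, 72 mm tall in all. Origin at the centre of its underside, z up along its axis. 0.11 kg give or take
- spindle2: bright steel taper spindle standing upright on the board: a round sleeve 22 mm in diameter and 34 mm tall, above it a taper from 16 mm down to a 7 mm tip; intact, 72 mm tall in all. Origin at the centre of its underside, z up along its axis. 0.11 kg give or take
- stub0: same steel spindle with its point snapped off: sleeve 22 mm in diameter and 34 mm tall, above it a stump that tapers from 16 mm to a flat 12 mm end; only 50 mm tall in all. Starts standing upright on the board. Origin at the centre of its underside, z up along its axis. 0.11 kg give or take
- stub1: same steel spindle with its point snapped off: sleeve 22 mm in diameter and 34 mm tall, above it a stump that tapers from 16 mm to a flat 12 mm end; only 50 mm tall in all. Starts standing upright on the board. Origin at the centre of its underside, z up along its axis. 0.11 kg give or take
- board: pale soldering board fixed on the bench, 170 x 210 x 12 mm; the five spindles stand on it in a front row of three and a back row of two, about 75 mm or more apart. Origin at the centre of its underside
- scrap: open aluminium scrap tray fixed on the bench, 120 (its x) x 150 (its y) mm outside, 30 mm tall, walls and floor 3 mm thick. Origin at the centre of its underside, z up
- polisher: grey bench polisher, fixed: an open-topped dust hood 200 (its x) x 180 (its y) x 120 mm tall with a motor (100 mm diameter, its top 112 mm high) sticking out 140 mm on its +y side. Origin at the centre of the hood's underside; -x is its front, y runs along the guard's hinge
- guard (a joint): angle of the guard in rad, 0 = shut and level on top of the hood, grows as its front edge rises, stop at 1.35; 45 degrees = 0.785. The guard is an aluminium frame with a clear window, 200 x 180 x 6 mm, about 0.3 kg, hinged along its far edge; weight and a spring (0.25 N m/rad) shut it: about 2 N at the tongue, it never stays open by itself
- guard_hinge (a point): point on the guard's hinge axis, middle of the far (+x of the polisher) top edge of the hood, 120 mm above the bench; the axis is the polisher's y
- guard_grip (a point): grip point in the guard's black tongue, which sticks out level 55 mm from the middle of the guard's front edge, 18 mm wide (polisher's y) and 12 mm thick, free air on both sides, before and below it. The point lies 35 mm out from the guard's front edge (20 mm from the tongue's end), 235 mm from the hinge axis and 6 mm above it (half way through the tongue's thickness) when shut, 126 mm above the bench; it moves with the guard
- compound_bar: reddish bar of polishing compound, 35 x 80 x 30 mm, loose; to be left alone. Origin at the centre of its underside
- jar: small glass jar with a steel lid, 56 mm in diameter, 60 mm tall, loose; to be left alone. Origin at the centre of its underside
- brush: flat brush with a wooden handle lying on the bench, about 0.2 m long, loose; to be left alone. Its origin lies on its underside

How it is judged:
By the outcome, as a careful person would: the job done as asked, in the order asked, and still so for the second after the job is handed in, while the arm keeps its last pose, push and grip.
It also fails if it takes over 72 s, if anything falls off the work surface, if the arm or the gripper's body presses on something with over 40 N, if the wrist force passes 120 N, or if a joint passes its speed limit or range.

### The arm

A 6-joint arm with a two-finger parallel gripper is mounted at the origin on the work surface. World frame = base frame: x ahead of the robot, y to its left, z up, the work surface at z = 0. Lengths are in mm, angles in rad, forces in N, time in s.
With the tool pointing down it reaches from about 350 to 975 mm from the base axis. Payload 7.1 kg.
Tool frame: the origin (TCP) lies between the finger pads; the fingertips stand 14 mm ahead of it and the grasp point (between the pads) lies 5 mm behind it; z points along the fingers, y is the direction in which the jaws open and shut (so a half turn about z gives the same grasp; the last joint's range is limited). The gripper opens to 88 mm and grips with 3 to 60 N. Pads are 20 mm wide; open, the fingers measure 115 mm over their backs; the gripper's body (75 mm by 178 mm) begins 61 mm behind the grasp point.
Start: joints at [-1.245, 0.423, 1.63, -0, 1.089, -0.019], TCP at [211.272, -588.191, 236.675] pointing down, gripper open.
Joint ranges: [-3, 3], [-0.9, 2.11], [0.09, 2.58], [-1.31, 4.45], [0.11, 2.69], [-2.54, 2.54]. Speed limits (rad/s): [2.39, 2.39, 3.01, 3.14, 3.14, 3.14].

### API

Orientations are given as a rotation vector (axis times angle).
In Python, from workcell import get_obs, get_image, calibration, close_job, regions_of, place_of gives the robot as it stands.
- The arm moves only by the tool move_arm, never from a script. Its argument "deltas" is a list of rows, each a list of 5 numbers: the closure in counts, from 0 (fully open) to 255 (shut), then the shift along the tool's x, y, z in m, then the turn about the tool's z in rad. In form: [[grip, x, y, z, roll], ...]. A call has 1 to 5 rows; each row is the pose to reach, as a shift and turn from the pose commanded when the call began, along the tool's axes at that moment; what a row does not reach only later rows make up. A row lasts 1/12 s, in which the tool goes at most 41.7 mm and 7.16 degrees, less where a joint would pass 70% of its speed; a pose out of reach is approached as far as the arm can. A call with a gripper value outside its range is refused whole. The fingers move at their own pace and stop on an object; the grip force is fixed at half the most. Time passes only in rows, so rows that repeat a pose let the fingers close. It gives the time, the measured TCP pose, the force and the opening at its end, in the units of the state.
- get_obs(): the state, without advancing time (a new reading comes with each control period).
- get_image(name): name is "scene" or "top" or "wrist"; returns the picture (384x512x3 uint8, blue, green, red); there is no depth.
- calibration(name): a dict with "intrinsics" (3x3 intrinsics, pixels), "world_to_cam" (4x4, takes a point from world to camera coordinates); the wrist camera has in their place "hand_eye" (4x4, takes a point from camera to tool coordinates, whose origin is the TCP and whose axes are the flange's). Camera axes: x right, y down, z forward; pixel columns grow to the right and rows downward; lengths in mm; the calibration is good to about 2 mm. The wrist camera is an equidistant fisheye: a pixel r from the principal point sees the ray r / f radians off the axis. A picture is of the moment at which its call begins: read the wrist's pose just before it. calibration takes no time and is no camera call.
- close_job(): hands the job in, once; it reports no verdict.
Trained networks look in the newest picture that a camera, given by its name, has taken for a name from the list of things; names that differ only in an ending like _2 or _b are one class to them, and where a whole thing is asked for, a point or a joint stands for the part that bears it (a point fixed in the world has none). Each returns a list of dicts, best first, with "conf" (0 to 1); they miss things now and then, are a little off and sometimes report something else, mostly with a low value. They report only what shows in the picture. A call takes as long as a camera call.
- regions_of(camera, name): "region" (384x512 bool, what is visible of it).
- place_of(camera, name): "location" ([x, y, z] in mm, in world coordinates, good to about 4 mm: a listed point, or the origin of a listed thing).
The state is a dict: "t": time; "qpos": joint angles; "qvel": joint speeds; "joint_torque": joint torques, N m; "ee_pos": TCP position; "orientation": TCP orientation; "ft_force": force on the tool from outside, world axes, zero at the start; "moment": the same for the moment, N m; "width": finger opening in mm.
Only numpy, scipy, OpenCV 4.12 (cv2) and the standard library are available. Lean on these libraries where they do the work, as an engineer would, in place of code of your own. Each camera call takes 0.05 s, during which the arm holds its last target.

## Working session

There is one attempt and no reset: what is moved stays moved. The work goes in short steps, Python scripts to look and compute and a tool call to move; the robot and the scene stay as the last step left them, time stands still between calls to the robot, and variables do not carry over. Pictures are saved under pics/ and viewed, and the job is handed in when it is done.

Besides the shell and the picture viewer there is one more tool, called in YAML: its name, and indented under it one key for each argument. move_arm: Moves the arm, as the interface text tells. Its arguments: {"type":"object","properties":{"deltas":{"type":"array","items":{"type":"array","items":{"type":"number"}}}},"required":["deltas"]}

```bash
mkdir -p pics; ls; python3 - <<'E'
from workcell import *
import cv2,numpy as np
print(get_obs())
for n in ["scene","top"]:
    im=get_image(n); cv2.imwrite(f"pics/{n}0.png",im)
    for k in ["spindle0","stub0","board","scrap","polisher","guard_hinge","guard_grip","compound_bar","jar","brush"]:
        r=place_of(n,k); print(n,k,[(np.round(d["location"]).tolist(),round(d["conf"],2)) for d in r])
print(calibration("wrist"))
E
```

```text
pics
{'t': 0.0, 'qpos': array([-1.24501347e+00,  4.23852530e-01,  1.63068104e+00, -8.92676111e-06,
        1.08860368e+00, -1.90007146e-02]), 'qvel': array([ 0.00027133, -0.00067326,  0.00032393,  0.00049885,  0.00186865,
        0.00018497]), 'joint_torque': array([ 9.30948408e-04, -5.44626367e+01, -2.73671436e+01,  6.43239263e-02,
        2.26484664e-02, -1.25785286e-04]), 'ee_pos': array([ 211.09600667, -587.70336176,  235.89790575]), 'orientation': array([-3.09352198e+00, -5.38650968e-01,  3.82793680e-04]), 'ft_force': array([1.00430188, 0.60985625, 0.14715887]), 'moment': array([-0.00036051,  0.00885122,  0.02181871]), 'width': 87.7543337217745}
scene spindle0 [([496.0, -342.0, 9.0], 0.81), ([570.0, -305.0, 11.0], 0.74), ([565.0, -229.0, 12.0], 0.56)]
scene stub0 [([488.0, -200.0, 10.0], 0.67), ([570.0, -306.0, 14.0], 0.61), ([486.0, -277.0, 11.0], 0.56), ([682.0, 393.0, 121.0], 0.27)]
scene board [([530.0, -271.0, 1.0], 0.86)]
scene scrap [([514.0, -0.0, 2.0], 0.93)]
scene polisher [([594.0, 339.0, -1.0], 0.89)]
scene guard_hinge [([684.0, 396.0, 123.0], 0.71)]
scene guard_grip
[... 636 characters left out ...]
nd_bar [([698.0, -37.0, 2.0], 0.91), ([531.0, -270.0, 1.0], 0.22)]
top jar [([718.0, -163.0, 3.0], 0.94)]
top brush [([762.0, 113.0, -2.0], 0.86), ([717.0, -162.0, 2.0], 0.26)]
{'intrinsics': array([[297.31863964,   0.        , 252.16392834],
       [  0.        , 297.31863964, 188.96004052],
       [  0.        ,   0.        ,   1.        ]]), 'hand_eye': array([[ 1.10539519e-03, -9.63726226e-01, -2.66890501e-01,
         7.29596067e+01],
       [ 9.99999374e-01,  1.11177699e-03,  1.27190200e-04,
        -2.87281355e-03],
       [ 1.74146185e-04, -2.66890474e-01,  9.63726852e-01,
        -1.47898865e+02],
       [ 0.00000000e+00,  0.00000000e+00,  0.00000000e+00,
         1.00000000e+00]])}
```

View pics/scene0.png

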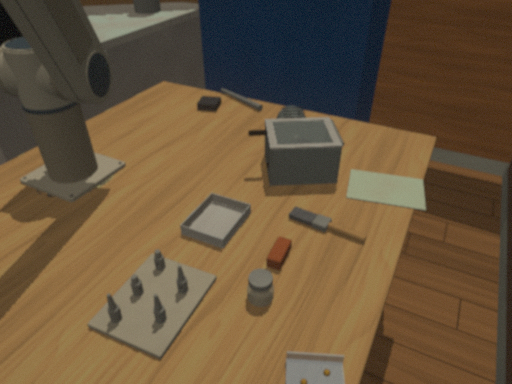

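View pics/top0.png

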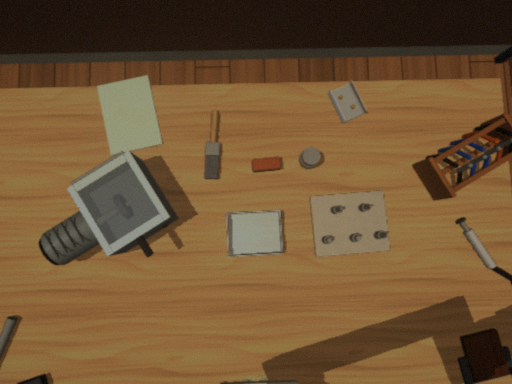

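```bash
cat > h.py <<'E'
from workcell import *
import cv2,numpy as np
from scipy.spatial.transform import Rotation as R
def st():
    o=get_obs(); M=R.from_rotvec(o["orientation"]).as_matrix(); return o,M
def go(x,y,z,head=None):
    "grasp-frame: target TCP; head = desired world heading of tool y, deg"
    o,M=st(); d=M.T@(np.array([x,y,z])-o["ee_pos"])
    h=np.degrees(np.arctan2(M[1,1],M[0,1]))
    r=0 if head is None else -np.radians(head-h)
    print("t",round(o["t"],2),"pos",o["ee_pos"].round(1),"yhead",round(h,1),"w",round(o["width"],1),"F",o["ft_force"].round(1),"| delta m",(d/1000).round(4),"roll",round(r,3))
    return d,r
def wproj(pw):
    c=calibration("wrist");o,M=st()
    pt=M.T@(np.array(pw,float)-o["ee_pos"]); H=c["hand_eye"]; pc=H[:3,:3].T@(pt-H[:3,3])
    th=np.arctan2(np.hypot(pc[0],pc[1]),pc[2]); K=c["intrinsics"]; u=pc[:2]/np.hypot(*pc[:2])
    return K[:2,2]+K[0,0]*th*u
def wray(uv,z):
    c=calibration("wrist");o,M=st();K=c["intrinsics"];v=(np.array(uv,float)-K[:2,2])/K[0,0];th=np.hypot(*v)
    pc=np.r_[v/th*np.sin(th),np.cos(th)];H=c["hand_eye"]
    o0=o["ee_pos"]+M@H[:3,3]; d=M@H[:3,:3]@pc; return o0+d*(z-o0[2])/d[2]
def proj(n,p):
    c=calibration(n);q=c["world_to_cam"]@np.r_[p,1];q=c["intrinsics"]@q[:3];return q[:2]/q[2]
E
python3 - <<'E'
from h import *
im=cv2.imread("pics/scene0.png")
cv2.imwrite("pics/s0c.png",cv2.resize(im[230:360,80:230],None,fx=4.5,fy=4.5,interpolation=2))
im=cv2.imread("pics/top0.png")
cv2.imwrite("pics/t0c.png",cv2.resize(im[140:270,60:180],None,fx=4.5,fy=4.5,interpolation=2))
go(450,-240,300,0)
E
```

```text
t 1.1 pos [ 211.3 -588.2  236.7] yhead -70.2 w 87.5 F [-0.4  0.9 -0.2] | delta m [ 0.3424 -0.247  -0.0633] roll -1.226
```

View pics/s0c.png

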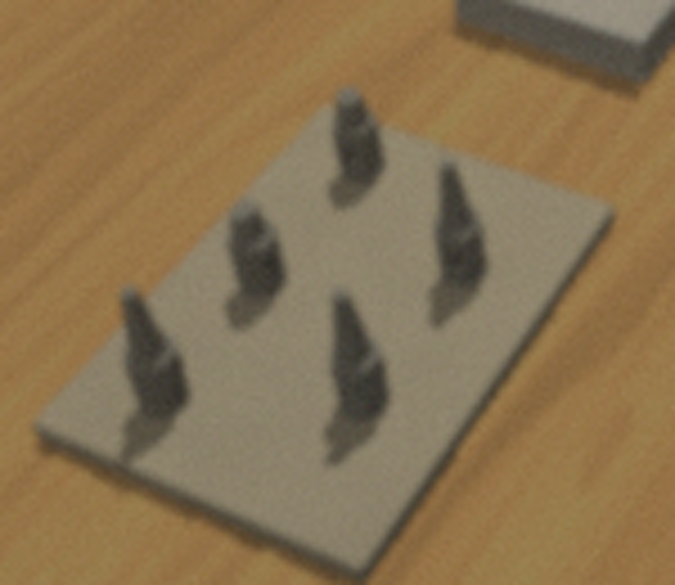

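View pics/t0c.png

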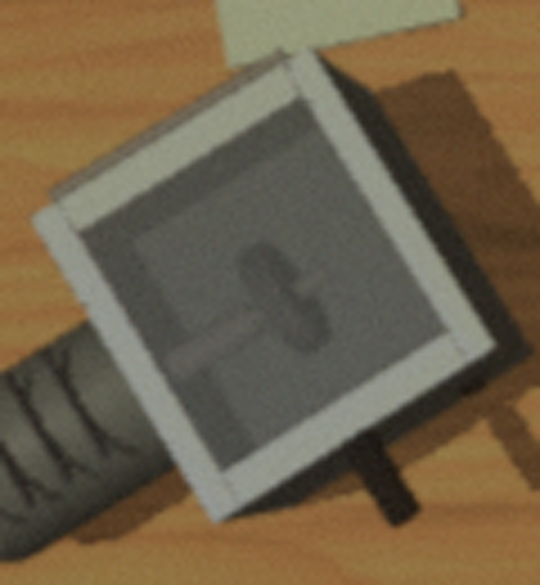

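move_arm:
  deltas:
    - [110, 0.34, -0.25, -0.04, -1.22]
    - [110, 0.34, -0.25, -0.04, -1.22]
    - [110, 0.34, -0.25, -0.04, -1.22]
    - [110, 0.34, -0.25, -0.04, -1.22]
    - [110, 0.34, -0.25, -0.04, -1.22]

```text
t: 1.52
ee_pos: [327.6, -414.5, 256.6]
orientation: [2.775, 1.472, 0.0]
ft_force: [0.4, -0.7, 1.0]
width: 57.8
```

```bash
python3 -c "
from h import *
go(480,-250,280,0)"
```

```text
t 1.52 pos [ 327.6 -414.5  256.6] yhead -34.1 w 57.8 F [ 0.4 -0.7  1. ] | delta m [ 0.2216  0.0339 -0.0234] roll -0.596
```

move_arm:
  deltas:
    - [110, 0.22, 0.034, -0.023, -0.6]
    - [110, 0.22, 0.034, -0.023, -0.6]
    - [110, 0.22, 0.034, -0.023, -0.6]
    - [110, 0.22, 0.034, -0.023, -0.6]
    - [110, 0.22, 0.034, -0.023, -0.6]

```text
t: 1.93
ee_pos: [470.0, -263.3, 278.3]
orientation: [2.215, 2.227, 0.0]
ft_force: [1.0, -1.0, 0.4]
width: 49.4
```

move_arm:
  deltas:
    - [110, 0, 0, 0, 0]
    - [110, 0, 0, 0, 0]

```text
t: 2.1
ee_pos: [470.2, -263.5, 278.0]
orientation: [2.218, 2.224, 0.0]
ft_force: [-0.4, 0.2, 0.1]
width: 50.1
```

```bash
python3 - <<'E'
from h import *
go(480,-250,280,0)
im=get_image("wrist"); cv2.imwrite("pics/w1.png",im)
for k in ["stub0","spindle0","scrap"]:
    print(k,[(np.round(d["location"],1).tolist(),round(d["conf"],2)) for d in place_of("wrist",k)])
for d in regions_of("wrist","stub0"):
    ys,xs=np.nonzero(d["region"]); print(d["conf"],xs.min(),xs.max(),ys.min(),ys.max())
E
```

```text
t 2.1 pos [ 470.2 -263.5  278. ] yhead 0.1 w 50.1 F [-0.4  0.2  0.1] | delta m [ 0.0135  0.0098 -0.002 ] roll 0.003
stub0 [([486.7, -273.3, 12.2], 0.83), ([485.3, -194.5, 12.6], 0.5)]
spindle0 [([573.7, -306.3, 8.8], 0.76), ([495.7, -342.9, 12.5], 0.75), ([570.4, -226.3, 11.3], 0.7)]
scrap []
0.8 255 272 106 123
0.61 259 275 163 183
```

View pics/w1.png

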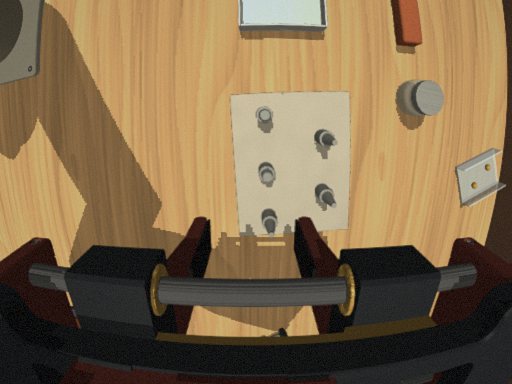

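```bash
python3 - <<'E'
from h import *
im=cv2.imread("pics/w1.png")
cv2.imwrite("pics/w1c.png",cv2.resize(im[90:240,225:355],None,fx=4,fy=4,interpolation=2))
for uv,z in [((266,172),62),((264,112),62),((267,180),12),((266,118),12)]: print(uv,wray(uv,z).round(1))
for p in [(486.7,-274,62),(486.7,-274,12),(485.3,-197,62),(485.3,-197,12)]: print(p,wproj(p).round(1))
go(487,-274,140,0)
E
```

```text
(266, 172) [ 485.2 -271.7   62. ]
(264, 112) [ 482.4 -197.2   62. ]
(267, 180) [ 489.1 -294.3   12. ]
(266, 118) [ 487.1 -206.1   12. ]
(486.7, -274, 62) [267.2 173.8]
(486.7, -274, 12) [265.5 166.1]
(485.3, -197, 62) [266.4 111.9]
(485.3, -197, 12) [264.7 111.5]
t 2.35 pos [ 467.9 -266.1  277.6] yhead -0.2 w 49.9 F [ 0.1 -0.1  0.1] | delta m [-0.0078  0.0192  0.1375] roll -0.004
```

View pics/w1c.png

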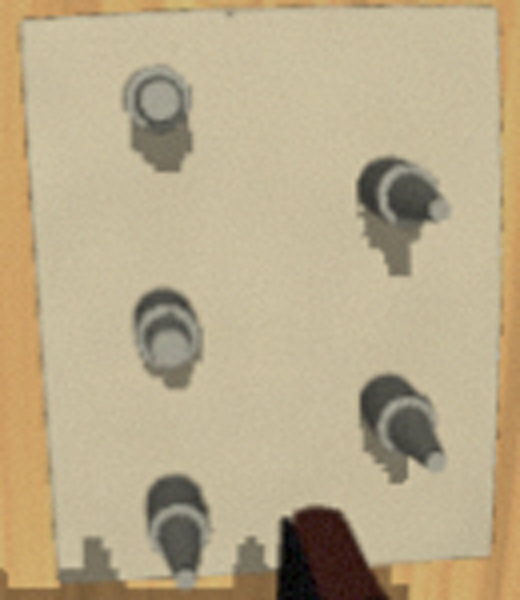

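```bash
python3 - <<'E'
from h import *
go(487,-274,140,0)
print(get_obs()["qpos"].round(4),get_obs()["qvel"].round(4))
get_image("wrist");go(487,-274,140,0)
for uv,z in [((267,176.7),62),((264.5,115),62)]: print(uv,wray(uv,z).round(1))
E
```

```text
t 2.35 pos [ 467.9 -266.1  277.6] yhead -0.2 w 49.9 F [ 0.1 -0.1  0.1] | delta m [-0.0078  0.0192  0.1375] roll -0.004
[-5.3910e-01  2.4840e-01  1.7831e+00 -2.0000e-04  1.1105e+00 -5.3550e-01] [-0.0026 -0.0013 -0.0009  0.0005  0.0011  0.0002]
t 2.4 pos [ 468.  -266.1  277.6] yhead -0.2 w 49.9 F [0.5 0.2 0.2] | delta m [-0.0078  0.0191  0.1375] roll -0.004
(267, 176.7) [ 486.6 -277.8   62. ]
(264.5, 115) [ 483.1 -200.9   62. ]
```

```bash
python3 - <<'E'
from h import *
go(488,-276,110,0)
E
```

```text
t 2.4 pos [ 468.  -266.1  277.6] yhead -0.2 w 49.9 F [0.5 0.2 0.2] | delta m [-0.0098  0.0201  0.1675] roll -0.004
```

move_arm:
  deltas:
    - [110, -0.01, 0.02, 0.04, 0]
    - [110, -0.01, 0.02, 0.08, 0]
    - [110, -0.01, 0.02, 0.12, 0]
    - [110, -0.01, 0.02, 0.15, 0]
    - [110, -0.01, 0.02, 0.167, 0]

```text
t: 2.82
ee_pos: [486.2, -274.9, 106.9]
orientation: [-2.221, -2.214, 0.002]
ft_force: [-0.9, 0.2, 0.4]
width: 50.0
```

move_arm:
  deltas:
    - [110, 0, 0, 0, 0]
    - [110, 0, 0, 0, 0]
    - [110, 0, 0, 0, 0]

```text
t: 3.07
ee_pos: [489.4, -276.1, 112.0]
orientation: [2.223, 2.218, 0.001]
ft_force: [0.2, 0.2, 0.2]
width: 50.0
```

```bash
python3 - <<'E'
from h import *
go(488,-276,32,0)
im=get_image("wrist"); cv2.imwrite("pics/w2.png",im)
print(wproj((488,-276,62)))
E
```

```text
t 3.07 pos [ 489.4 -276.1  112. ] yhead -0.1 w 50.0 F [0.2 0.2 0.2] | delta m [ 0.0002 -0.0015  0.08  ] roll -0.002
[249.3913912  213.22188666]
```

View pics/w2.png

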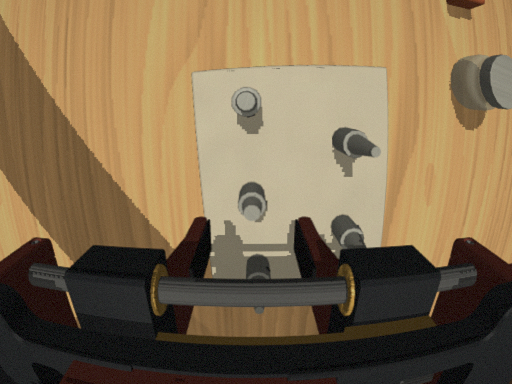

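move_arm:
  deltas:
    - [110, 0, 0, 0.025, 0]
    - [110, 0, 0, 0.05, 0]
    - [110, 0, 0, 0.068, 0]
    - [110, 0, 0, 0.079, 0]
    - [110, 0, 0, 0.079, 0]

```text
t: 3.53
ee_pos: [488.5, -274.9, 31.1]
orientation: [-2.222, -2.219, 0.0]
ft_force: [-0.7, -0.7, 0.6]
width: 49.7
```

move_arm:
  deltas:
    - [110, 0, 0, 0, 0]
    - [200, 0, 0, 0, 0]
    - [200, 0, 0, 0, 0]
    - [200, 0, 0, 0, 0]
    - [200, 0, 0, 0, 0]

```text
t: 3.95
ee_pos: [489.4, -275.4, 32.6]
orientation: [2.222, 2.219, 0.001]
ft_force: [0.1, 0.1, 0.5]
width: 26.8
```

move_arm:
  deltas:
    - [220, 0, 0, 0, 0]
    - [220, 0, 0, 0, 0]
    - [220, 0, 0, 0, 0]

```text
t: 4.2
ee_pos: [489.2, -275.3, 32.4]
orientation: [2.222, 2.22, 0.0]
ft_force: [-1.6, 0.9, 7.0]
width: 21.7
```

move_arm:
  deltas:
    - [220, 0, 0, -0.02, 0]
    - [220, 0, 0, -0.05, 0]
    - [220, 0, 0, -0.08, 0]
    - [220, 0, 0, -0.1, 0]
    - [220, 0, 0, -0.1, 0]

```text
t: 4.62
ee_pos: [491.1, -276.3, 135.7]
orientation: [2.218, 2.216, 0.003]
ft_force: [0.9, -0.7, -0.8]
width: 21.6
```

```bash
python3 - <<'E'
from h import *
get_image("scene")
print([(np.round(d["location"],1).tolist(),round(d["conf"],2)) for d in place_of("scene","scrap")])
go(508,-36,130,0)
# tray corners check on original images
cv2.imwrite("pics/tr.png",cv2.resize(cv2.imread("pics/top0.png")[195:270,215:300],None,fx=6,fy=6,interpolation=2))
for n in ["top"]:
  for dx,dy in [(-60,-75),(-60,75),(60,75),(60,-75)]:print((proj(n,(508+dx,-1+dy,30))-[215,195])*6)
E
```

```text
[([509.0, -1.4, 3.9], 0.78), ([532.1, -268.9, 0.1], 0.16)]
t 4.72 pos [ 489.  -275.1  132. ] yhead -0.1 w 21.3 F [ 0.1 -0.2 -0.8] | delta m [0.2392 0.0187 0.0019] roll -0.001
[401.28100652 353.17315766]
[ 71.46307923 363.14897775]
[65.35569237 98.8214962 ]
[391.51948855  89.71933918]
```

View pics/tr.png

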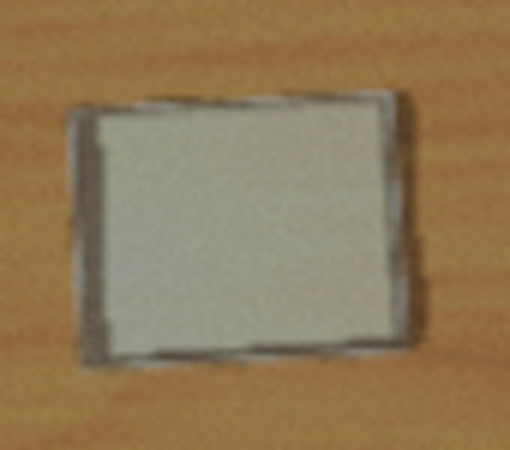

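move_arm:
  deltas:
    - [220, 0.025, 0.002, 0, 0]
    - [220, 0.06, 0.006, 0, 0]
    - [220, 0.1, 0.01, 0, 0]
    - [220, 0.14, 0.014, 0, 0]
    - [220, 0.18, 0.016, 0, 0]

```text
t: 5.13
ee_pos: [503.9, -93.4, 129.8]
orientation: [-2.222, -2.217, 0.003]
ft_force: [0.1, 0.5, -0.5]
width: 21.5
```

move_arm:
  deltas:
    - [220, 0.04, 0.002, 0, 0]
    - [220, 0.08, 0.003, 0, 0]
    - [220, 0.11, 0.003, 0, 0]
    - [220, 0.125, 0.003, 0, 0]
    - [220, 0.125, 0.003, 0, 0]

```text
t: 5.55
ee_pos: [506.8, 32.7, 129.9]
orientation: [-2.217, -2.223, 0.003]
ft_force: [-0.4, 0.8, -0.8]
width: 21.7
```

```bash
python3 - <<'E'
from h import *
im=get_image("wrist"); cv2.imwrite("pics/w3.png",im)
go(508,30,26,0)
E
```

```text
t 5.6 pos [506.9  31.2 130. ] yhead 0.1 w 21.4 F [-0.6 -1.  -1.9] | delta m [-0.0012  0.0014  0.104 ] roll 0.002
```

View pics/w3.png

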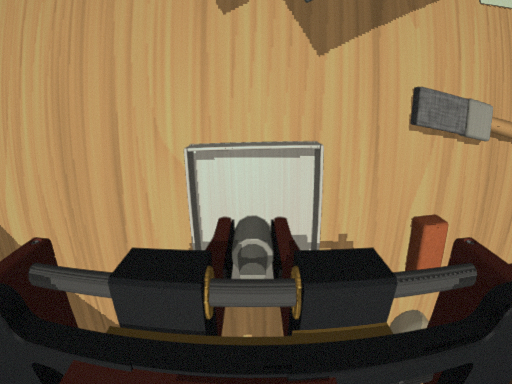

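move_arm:
  deltas:
    - [220, 0, 0.001, 0.03, 0]
    - [220, 0, 0.001, 0.06, 0]
    - [220, 0, 0.001, 0.085, 0]
    - [220, 0, 0.001, 0.1, 0]
    - [220, 0, 0.001, 0.105, 0]

```text
t: 6.02
ee_pos: [506.7, 28.5, 23.4]
orientation: [-2.221, -2.216, 0.007]
ft_force: [-0.1, -0.0, -1.4]
width: 21.9
```

move_arm:
  deltas:
    - [220, 0, 0, 0, 0]
    - [220, 0, 0, 0.001, 0]

```text
t: 6.18
ee_pos: [509.3, 29.1, 25.7]
orientation: [-2.223, -2.219, 0.0]
ft_force: [0.8, -0.1, -1.3]
width: 21.7
```

move_arm:
  deltas:
    - [220, 0, 0, 0.001, 0]
    - [220, 0, 0, 0.001, 0]
    - [200, 0, 0, 0.001, 0]
    - [150, 0, 0, 0.001, 0]
    - [110, 0, 0, 0.001, 0]

```text
t: 6.6
ee_pos: [509.6, 29.9, 25.3]
orientation: [2.222, 2.22, 0.001]
ft_force: [-0.2, 0.8, -0.2]
width: 30.9
```

move_arm:
  deltas:
    - [110, 0, 0, 0, 0]
    - [110, 0, 0, 0, 0]

```text
t: 6.77
ee_pos: [509.4, 30.0, 25.0]
orientation: [2.222, 2.22, 0.001]
ft_force: [-0.2, -0.7, -0.3]
width: 44.7
```

move_arm:
  deltas:
    - [110, 0, 0, -0.01, 0]
    - [110, 0, 0, -0.03, 0]
    - [110, 0, 0, -0.06, 0]
    - [110, 0, 0, -0.09, 0]
    - [110, 0, 0, -0.1, 0]

```text
t: 7.18
ee_pos: [511.1, 30.0, 128.8]
orientation: [2.22, 2.218, 0.006]
ft_force: [0.1, 0.4, 0.8]
width: 49.9
```

```bash
python3 - <<'E'
from h import *
im=get_image("wrist"); cv2.imwrite("pics/w4.png",im)
go(485.5,-198.5,120,0)
E
```

```text
t 7.23 pos [511.6  30.  129.1] yhead -0.1 w 49.5 F [ 0.8 -0.5  0.9] | delta m [-0.2285 -0.026   0.0089] roll -0.001
```

View pics/w4.png

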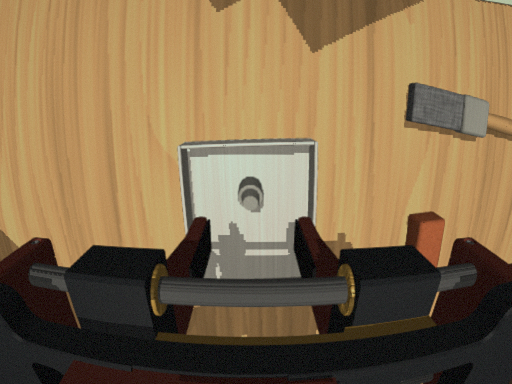

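Stub A stands in the tray at pixel (250,195). Next, stub B.

move_arm:
  deltas:
    - [110, -0.03, -0.004, 0, 0]
    - [110, -0.07, -0.01, 0, 0]
    - [110, -0.11, -0.016, 0, 0]
    - [110, -0.15, -0.02, 0, 0]
    - [110, -0.19, -0.024, 0, 0]

```text
t: 7.65
ee_pos: [483.9, -161.4, 124.1]
orientation: [-2.221, -2.22, 0.001]
ft_force: [1.3, 0.1, -0.1]
width: 50.0
```

move_arm:
  deltas:
    - [110, -0.03, -0.002, 0, 0]
    - [110, -0.038, -0.002, 0, 0]
    - [110, -0.038, -0.002, 0, 0]
    - [110, -0.038, -0.002, 0, 0]

```text
t: 7.98
ee_pos: [482.4, -197.5, 124.1]
orientation: [-2.223, -2.218, 0.0]
ft_force: [-0.4, -0.4, 0.9]
width: 49.8
```

```bash
python3 - <<'E'
from h import *
go(485.5,-198.5,32,0)
im=get_image("wrist"); cv2.imwrite("pics/w5.png",im)
print(wproj((485.5,-198.5,62)))
E
```

```text
t 7.98 pos [ 482.4 -197.5  124.1] yhead -0.1 w 49.8 F [-0.4 -0.4  0.9] | delta m [-0.001   0.0032  0.0921] roll -0.002
[256.12922886 210.1701361 ]
```

View pics/w5.png

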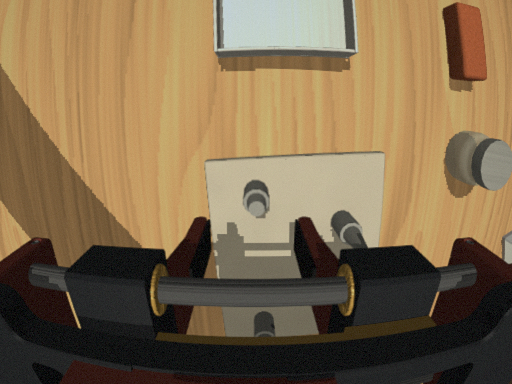

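Stub B's top is at (257,208), matching the predicted (256,210).

move_arm:
  deltas:
    - [110, 0, 0.003, 0.03, 0]
    - [110, 0, 0.003, 0.06, 0]
    - [110, 0, 0.003, 0.08, 0]
    - [110, 0, 0.003, 0.091, 0]
    - [110, 0, 0.003, 0.091, 0]

```text
t: 8.45
ee_pos: [484.6, -195.9, 31.6]
orientation: [-2.217, -2.22, 0.003]
ft_force: [-1.2, 0.3, -0.6]
width: 50.1
```

move_arm:
  deltas:
    - [110, 0, 0, 0, 0]
    - [200, 0, 0, 0, 0]
    - [200, 0, 0, 0, 0]
    - [200, 0, 0, 0, 0]
    - [220, 0, 0, 0, 0]

```text
t: 8.87
ee_pos: [486.5, -198.3, 34.7]
orientation: [2.222, 2.219, 0.001]
ft_force: [0.5, -0.2, 0.4]
width: 26.8
```

move_arm:
  deltas:
    - [220, 0, 0, 0, 0]
    - [220, 0, 0, 0, 0]
    - [220, 0, 0, 0, 0]

```text
t: 9.12
ee_pos: [486.3, -198.3, 34.4]
orientation: [2.222, 2.219, 0.001]
ft_force: [-1.4, 1.0, 6.3]
width: 21.7
```

```bash
python3 -c "
from h import *
go(508,-38,130,0)"
```

```text
t 9.12 pos [ 486.3 -198.3   34.4] yhead -0.1 w 21.7 F [-1.4  1.   6.3] | delta m [ 0.1603  0.0216 -0.0956] roll -0.001
```

move_arm:
  deltas:
    - [220, 0, 0, -0.03, 0]
    - [220, 0, 0, -0.065, 0]
    - [220, 0, 0, -0.096, 0]
    - [220, 0.01, 0.001, -0.096, 0]
    - [220, 0.04, 0.005, -0.096, 0]

```text
t: 9.53
ee_pos: [492.5, -160.3, 131.7]
orientation: [2.222, 2.213, 0.003]
ft_force: [0.6, 0.3, -1.3]
width: 21.7
```

move_arm:
  deltas:
    - [220, 0.04, 0.006, 0, 0]
    - [220, 0.08, 0.012, 0, 0]
    - [220, 0.11, 0.016, 0, 0]
    - [220, 0.12, 0.016, 0, 0]
    - [220, 0.12, 0.016, 0, 0]

```text
t: 9.95
ee_pos: [506.6, -36.0, 129.1]
orientation: [-2.218, -2.223, 0.001]
ft_force: [-0.7, -0.1, -0.8]
width: 21.2
```

```bash
python3 -c "
from h import *
go(508,-38,26,0)"
```

```text
t 9.95 pos [506.6 -36.  129.1] yhead 0.1 w 21.2 F [-0.7 -0.1 -0.8] | delta m [-0.0021  0.0016  0.1031] roll 0.003
```

move_arm:
  deltas:
    - [220, 0, 0, 0.03, 0]
    - [220, 0, 0, 0.06, 0]
    - [220, 0, 0, 0.085, 0]
    - [220, 0, 0, 0.098, 0]
    - [220, 0, 0, 0.101, 0]

```text
t: 10.37
ee_pos: [505.0, -39.3, 26.0]
orientation: [-2.221, -2.216, 0.005]
ft_force: [-0.5, 0.3, -1.5]
width: 21.5
```

move_arm:
  deltas:
    - [220, 0, 0, 0, 0]
    - [220, 0, 0, 0.001, 0]
    - [220, 0, 0, 0.002, 0]
    - [220, 0, 0, 0.002, 0]

```text
t: 10.7
ee_pos: [507.9, -38.5, 27.6]
orientation: [2.222, 2.219, 0.002]
ft_force: [0.7, -0.1, -0.5]
width: 21.6
```

move_arm:
  deltas:
    - [220, 0, 0, 0.0015, 0]
    - [220, 0, 0, 0.0015, 0]
    - [180, 0, 0, 0.0015, 0]
    - [130, 0, 0, 0.0015, 0]
    - [110, 0, 0, 0.0015, 0]

```text
t: 11.12
ee_pos: [507.3, -38.1, 25.5]
orientation: [2.222, 2.22, 0.0]
ft_force: [-0.3, -0.5, 0.3]
width: 35.6
```

move_arm:
  deltas:
    - [110, 0, 0, 0, 0]
    - [110, 0, 0, 0, 0]
    - [110, 0, 0, 0, 0]

```text
t: 11.37
ee_pos: [507.2, -38.1, 25.3]
orientation: [2.222, 2.22, 0.0]
ft_force: [-0.0, -0.2, -0.2]
width: 49.5
```

move_arm:
  deltas:
    - [110, 0, 0, -0.01, 0]
    - [110, 0, 0, -0.04, 0]
    - [110, 0, 0, -0.08, 0]
    - [110, 0, 0, -0.12, 0]
    - [110, 0, 0, -0.16, 0]

```text
t: 11.78
ee_pos: [506.5, -38.0, 187.4]
orientation: [-2.222, -2.22, 0.001]
ft_force: [0.9, -0.8, 0.7]
width: 49.6
```

```bash
python3 - <<'E'
from h import *
im=get_image("scene"); cv2.imwrite("pics/s6.png",im)
print("grip",[(np.round(d["location"],1).tolist(),round(d["conf"],2)) for d in place_of("scene","guard_grip")])
for k in ["stub0","spindle0"]: print(k,[(np.round(d["location"],1).tolist(),round(d["conf"],2)) for d in place_of("scene",k)])
go(478,272,250,-60)
E
```

```text
grip [([480.4, 272.3, 125.8], 0.93)]
stub0 [([506.9, 29.1, 3.4], 0.48), ([508.2, -39.2, -0.5], 0.45)]
spindle0 [([568.6, -304.5, 12.1], 0.73), ([566.7, -228.8, 10.6], 0.58), ([496.5, -340.7, 9.9], 0.55)]
t 11.98 pos [507.7 -38.2 186.9] yhead -0.1 w 50.2 F [ 0.8 -0.4 -0.4] | delta m [ 0.3101 -0.0298 -0.0633] roll 1.046
```

View pics/s6.png

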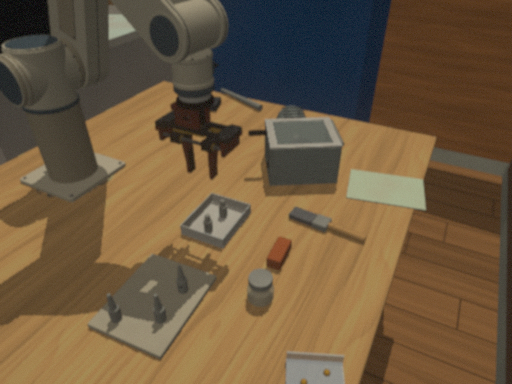

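move_arm:
  deltas:
    - [110, 0.01, -0.003, -0.02, 0.1]
    - [110, 0.05, -0.01, -0.04, 0.22]
    - [110, 0.09, -0.02, -0.045, 0.34]
    - [110, 0.13, -0.03, -0.045, 0.46]
    - [110, 0.17, -0.04, -0.045, 0.58]

```text
t: 12.4
ee_pos: [470.9, 114.2, 229.0]
orientation: [-2.741, -1.534, 0.003]
ft_force: [0.6, -0.4, -1.4]
width: 49.9
```

```bash
python3 -c "
from h import *
go(445,252,230,-60)"
```

```text
t 12.4 pos [470.9 114.2 229. ] yhead -31.5 w 49.9 F [ 0.6 -0.4 -1.4] | delta m [ 0.1039 -0.0942 -0.001 ] roll 0.497
```

move_arm:
  deltas:
    - [110, 0.025, -0.022, 0, 0.12]
    - [110, 0.05, -0.044, 0, 0.24]
    - [110, 0.075, -0.066, 0, 0.36]
    - [110, 0.1, -0.09, 0, 0.48]
    - [110, 0.104, -0.094, 0, 0.497]

```text
t: 12.82
ee_pos: [443.9, 253.9, 228.3]
orientation: [-3.033, -0.816, 0.005]
ft_force: [-0.2, -0.4, 0.1]
width: 49.7
```

move_arm:
  deltas:
    - [110, 0, 0, 0, 0]
    - [110, 0, 0, 0, 0]
    - [110, 0, 0, 0, 0]

```text
t: 13.07
ee_pos: [445.2, 249.7, 229.0]
orientation: [3.031, 0.823, -0.004]
ft_force: [0.0, 0.2, -0.1]
width: 49.9
```

```bash
python3 - <<'E'
from h import *
im=get_image("wrist"); cv2.imwrite("pics/w7.png",im)
go(478,272,160,-60)
for k in ["guard_grip","guard_hinge"]:print(k,[(np.round(d["location"],1).tolist(),round(d["conf"],2)) for d in place_of("wrist",k)])
for r in [235-35,235,255]:
  u=np.array([np.cos(np.radians(210)),np.sin(np.radians(210))]);p=np.r_[np.array([684,391])+u*r,132];print(r,p.round(1),wproj(p).round(1))
E
```

```text
t 13.12 pos [445.5 249.6 229.3] yhead -59.7 w 49.9 F [ 0.2  0.1 -0.1] | delta m [ 0.0395 -0.0029  0.0692] roll 0.006
guard_grip [([478.2, 267.8, 125.2], 0.86)]
guard_hinge []
200 [510.8 291.  132. ] [248.6 103.7]
235 [480.5 273.5 132. ] [248.4 145.9]
255 [463.2 263.5 132. ] [248.3 169.4]
```

View pics/w7.png

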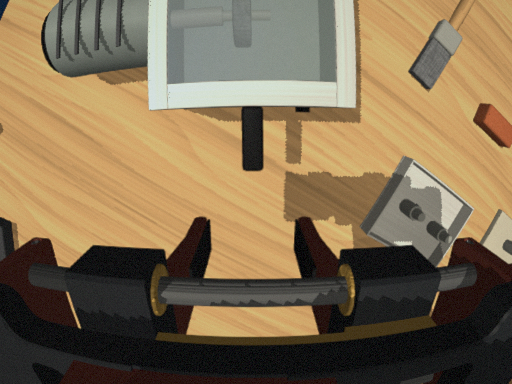

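```bash
python3 - <<'E'
from h import *
for uv in [(252.5,170),(252.5,107),(153,108.5),(354,107)]: print(uv,wray(uv,132 if uv[0]==252.5 else 126).round(1))
E
```

```text
(252.5, 170) [464.5 260.2 132. ]
(252.5, 107) [510.1 286.9 132. ]
(153, 108.5) [467.7 362.  126. ]
(354, 107) [557.1 212.2 126. ]
```

```bash
python3 - <<'E'
from h import *
go(480.5,269.5,121,-59.6)
E
```

```text
t 13.22 pos [445.8 249.6 229.8] yhead -59.7 w 50.0 F [-0.  -0.6  1.1] | delta m [0.04   0.0003 0.1087] roll -0.002
```

move_arm:
  deltas:
    - [110, 0.025, 0, 0, 0]
    - [110, 0.039, 0, 0.01, 0]
    - [110, 0.039, 0, 0.035, 0]
    - [110, 0.039, 0, 0.05, 0]
    - [110, 0.039, 0, 0.05, 0]

```text
t: 13.63
ee_pos: [477.9, 268.7, 177.1]
orientation: [3.031, 0.82, -0.009]
ft_force: [-0.6, -0.4, -0.8]
width: 50.2
```

move_arm:
  deltas:
    - [110, 0, 0, 0, 0]
    - [110, 0, 0, 0, 0]

```text
t: 13.8
ee_pos: [480.0, 270.2, 181.0]
orientation: [-3.032, -0.821, -0.001]
ft_force: [0.5, 0.0, -0.1]
width: 50.2
```

```bash
python3 - <<'E'
from h import *
go(480.5,269.5,121,-59.6)
im=get_image("wrist"); cv2.imwrite("pics/w8.png",im)
E
```

```text
t 13.8 pos [480.  270.2 181. ] yhead -59.7 w 50.2 F [ 0.5  0.  -0.1] | delta m [0.     0.0009 0.06  ] roll -0.002
```

View pics/w8.png

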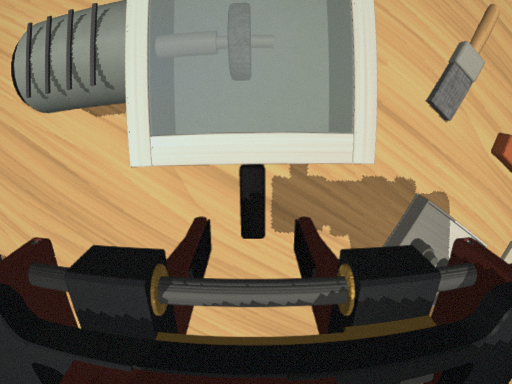

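move_arm:
  deltas:
    - [110, 0, 0, 0.02, 0]
    - [110, 0, 0, 0.04, 0]
    - [110, 0, 0, 0.055, 0]
    - [110, 0, 0, 0.06, 0]
    - [110, 0, 0, 0.06, 0]

```text
t: 14.27
ee_pos: [479.2, 270.3, 119.9]
orientation: [3.032, 0.822, -0.001]
ft_force: [-0.1, 0.8, -1.3]
width: 49.9
```

move_arm:
  deltas:
    - [110, 0, 0, 0, 0]
    - [180, 0, 0, 0, 0]
    - [230, 0, 0, 0, 0]
    - [230, 0, 0, 0, 0]
    - [230, 0, 0, 0, 0]

```text
t: 14.68
ee_pos: [479.7, 270.6, 120.7]
orientation: [-3.032, -0.822, -0.002]
ft_force: [-0.9, -0.2, 0.0]
width: 26.7
```

move_arm:
  deltas:
    - [230, 0, 0, 0, 0]
    - [230, 0, 0, 0, 0]
    - [230, 0, 0, 0, 0]
    - [230, 0, 0, 0, 0]

```text
t: 15.02
ee_pos: [479.8, 270.0, 120.4]
orientation: [3.031, 0.823, 0.001]
ft_force: [1.9, -4.9, 3.5]
width: 17.7
```

```bash
python3 - <<'E'
from h import *
o,M=st(); go(480.5,269.5,121,-59.6)
# lift waypoints: grasp point relative to its start, tool frame (x toward hinge)
g0=np.array([-235,6.])
for a in range(0,50,3):
    t=np.radians(a); c,s=np.cos(t),np.sin(t)
    # rotation raising the front: (x,z)->(x c + z s, -x s + z c)
    x=g0[0]*c+g0[1]*s; z=-g0[0]*s+g0[1]*c
    print(a,round((x-g0[0])/1000,4),round(-(z-g0[1])/1000,4))
E
```

```text
t 15.02 pos [479.8 270.  120.4] yhead -59.6 w 17.7 F [ 1.9 -4.9  3.5] | delta m [ 0.0003  0.0008 -0.0006] roll -0.0
0 0.0 -0.0
3 0.0006 -0.0123
6 0.0019 -0.0245
9 0.0038 -0.0367
12 0.0064 -0.0487
15 0.0096 -0.0606
18 0.0134 -0.0723
21 0.0178 -0.0838
24 0.0228 -0.0951
27 0.0283 -0.106
30 0.0345 -0.1167
33 0.0412 -0.127
36 0.0484 -0.137
39 0.0561 -0.1466
42 0.0644 -0.1557
45 0.0731 -0.1644
48 0.0822 -0.1727
```

move_arm:
  deltas:
    - [230, 0.0003, 0, -0.006, 0]
    - [230, 0.001, 0, -0.0165, 0]
    - [230, 0.0028, 0, -0.0285, 0]
    - [230, 0.005, 0, -0.0405, 0]
    - [230, 0.0064, 0, -0.0487, 0]

```text
t: 15.43
ee_pos: [485.4, 273.4, 169.4]
orientation: [3.031, 0.823, 0.001]
ft_force: [5.6, -3.0, -4.0]
width: 17.6
```

move_arm:
  deltas:
    - [230, 0.0032, 0, -0.0119, 0]
    - [230, 0.007, 0, -0.0236, 0]
    - [230, 0.0114, 0, -0.0351, 0]
    - [230, 0.0164, 0, -0.0464, 0]
    - [230, 0.0219, 0, -0.0573, 0]

```text
t: 15.85
ee_pos: [503.9, 284.4, 226.1]
orientation: [3.031, 0.822, -0.001]
ft_force: [3.6, -1.3, -5.2]
width: 17.7
```

```bash
python3 - <<'E'
from h import *
u=np.array([.8635,.504])
p=np.array([479.8,270]); 
go(*(p+u*28.3),120.4+106,-59.6)
E
```

```text
t 15.85 pos [503.9 284.4 226.1] yhead -59.6 w 17.7 F [ 3.6 -1.3 -5.2] | delta m [ 0.0002  0.0003 -0.0003] roll -0.001
```

Tracking well at 27°. On to 45°.

move_arm:
  deltas:
    - [230, 0.0062, 0, -0.0107, 0]
    - [230, 0.0129, 0, -0.021, 0]
    - [230, 0.0201, 0, -0.031, 0]
    - [230, 0.0278, 0, -0.0406, 0]
    - [230, 0.0361, 0, -0.0497, 0]

```text
t: 16.27
ee_pos: [534.4, 302.8, 275.3]
orientation: [3.032, 0.822, -0.004]
ft_force: [2.1, -1.4, -4.3]
width: 17.6
```

move_arm:
  deltas:
    - [230, 0.005, 0, -0.005, 0]
    - [230, 0.0087, 0, -0.0087, 0]
    - [230, 0.0087, 0, -0.0087, 0]
    - [230, 0.0087, 0, -0.0087, 0]
    - [230, 0.0087, 0, -0.0087, 0]

```text
t: 16.68
ee_pos: [542.0, 307.3, 283.9]
orientation: [-3.032, -0.822, 0.001]
ft_force: [-0.1, -1.4, -2.8]
width: 17.5
```

```bash
python3 - <<'E'
from h import *
u=np.array([.8635,.504])
p=np.array([479.8,270]); 
go(*(p+u*73.1),120.4+164.4,-59.6)
o,M=st()
for n in ["scene","top","wrist"]:
    im=get_image(n); cv2.imwrite(f"pics/{n}9.png",im)
    for k in ["guard_grip","guard_hinge"]:print(n,k,[(np.round(d["location"],1).tolist(),round(d["conf"],2)) for d in place_of(n,k)])
# overlay expected guard outline (glass frame) at 45deg in scene
im=get_image("scene"); h=p+u*235; v=np.array([-u[1],u[0]])
for a,col in [(39,(255,0,0)),(45,(0,255,0)),(51,(0,0,255))]:
    t=np.radians(a); pts=[]
    for r,w in [(0,-90),(200,-90),(200,90),(0,90)]:
        x=-r*np.cos(t); z=120+r*np.sin(t); q=h+u*x+v*w; pts.append(proj("scene",(q[0],q[1],z)))
    cv2.polylines(im,[np.int32(np.round(np.array(pts)*8))],True,col,1,cv2.LINE_AA,3)
cv2.imwrite("pics/ov.png",cv2.resize(im[40:200,200:400],None,fx=4,fy=4,interpolation=2))
cv2.imwrite("pics/raw.png",cv2.resize(cv2.imread("pics/scene9.png")[40:200,200:400],None,fx=4,fy=4,interpolation=2))
print(o["ft_force"].round(1),get_obs()["ee_pos"].round(1))
E
```

```text
t 16.68 pos [542.  307.3 283.9] yhead -59.7 w 17.5 F [-0.1 -1.4 -2.8] | delta m [ 0.0006  0.0009 -0.0009] roll -0.001
scene guard_grip [([539.6, 307.3, 286.6], 0.85)]
scene guard_hinge [([682.3, 394.5, 120.2], 0.92)]
top guard_grip []
top guard_hinge [([685.3, 390.8, 121.7], 0.68), ([533.3, -269.2, 4.1], 0.5)]
wrist guard_grip [([541.2, 305.0, 289.2], 0.62)]
wrist guard_hinge [([680.5, 392.0, 120.1], 0.97)]
[-0.1 -1.4 -2.8] [542.3 307.5 284.3]
```

View pics/ov.png

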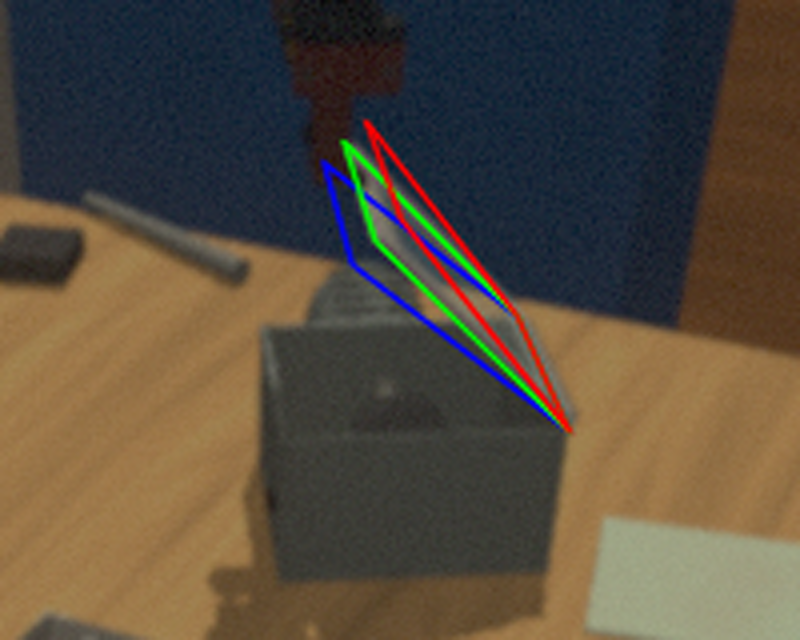

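View pics/raw.png

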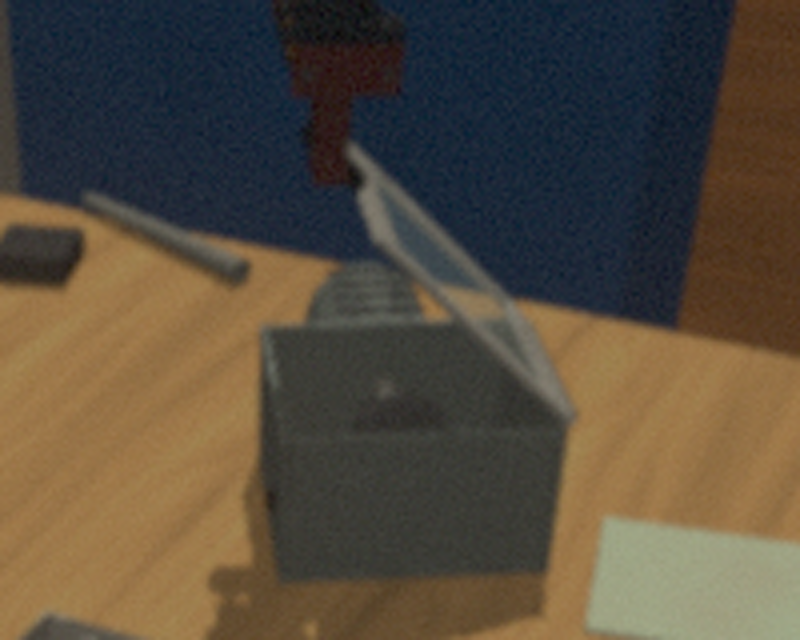

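View pics/wrist9.png

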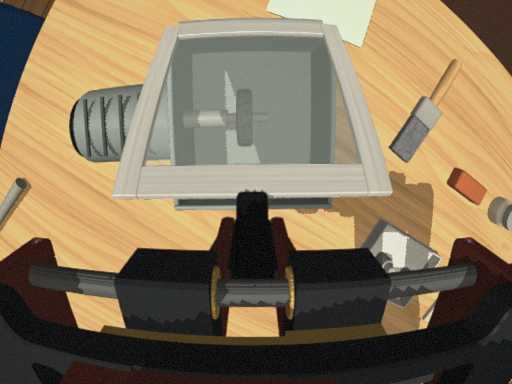

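View pics/top9.png

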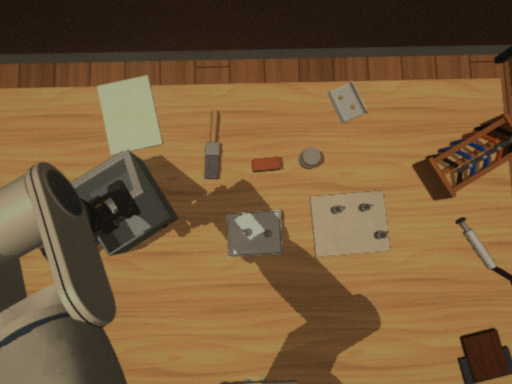

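```bash
python3 - <<'E'
from h import *
u=np.array([.8635,.504]);p=np.array([479.8,270]);h=p+u*235; v=np.array([-u[1],u[0]])
raw=cv2.imread("pics/scene9.png"); out=[]
for a in (42,45,48):
    im=cv2.resize(raw[60:160,270:350],None,fx=5,fy=5,interpolation=2); t=np.radians(a)
    for n,col in [(0,(0,255,0)),(6,(0,255,255))]:
        pts=[]
        for r,w in [(0,-90),(200,-90),(200,90),(0,90)]:
            x=-r*np.cos(t)+n*np.sin(t); z=120+r*np.sin(t)+n*np.cos(t); q=h+u*x+v*w; pts.append((proj("scene",(q[0],q[1],z))-[270,60]+.5)*5)
        cv2.polylines(im,[np.int32(pts)],True,col,1,cv2.LINE_AA)
    out.append(im[:, :266] if 0 else cv2.resize(im,(266,333)))
cv2.imwrite("pics/ov2.png",np.hstack(out))
E
```

```text
(no output)
```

View pics/ov2.png

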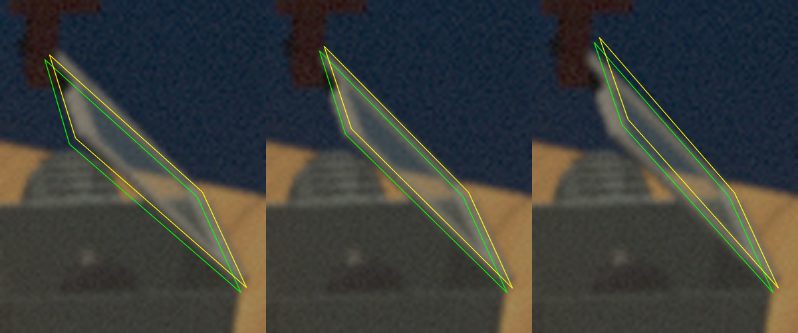

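move_arm:
  deltas:
    - [230, 0, 0, 0, 0]
    - [230, 0, 0, 0, 0]
    - [230, 0, 0, 0, 0]
    - [230, 0, 0, 0, 0]
    - [230, 0, 0, 0, 0]

```text
t: 17.6
ee_pos: [542.4, 307.6, 284.4]
orientation: [-3.032, -0.822, -0.0]
ft_force: [0.3, 3.3, -6.8]
width: 17.9
```

The 45° outline matches the guard. I'll do a last steadiness and scene check, then hand in.

```bash
python3 - <<'E'
from h import *
im=get_image("scene"); cv2.imwrite("pics/s10.png",im)
for k in ["guard_grip","spindle0","stub0","compound_bar","jar","brush"]:
    print(k,[(np.round(d["location"]).tolist(),round(d["conf"],2)) for d in place_of("scene",k)])
o=get_obs();print(o["t"],o["ee_pos"].round(1),np.abs(o["qvel"]).max(),o["width"])
close_job()
E
```

```text
guard_grip [([538.0, 308.0, 290.0], 0.73)]
spindle0 [([566.0, -230.0, 12.0], 0.78), ([573.0, -308.0, 13.0], 0.77), ([498.0, -342.0, 11.0], 0.62)]
stub0 [([507.0, -36.0, -2.0], 0.68), ([504.0, 28.0, 2.0], 0.58)]
compound_bar [([704.0, -40.0, 3.0], 0.73), ([565.0, -231.0, 11.0], 0.53)]
jar [([714.0, -158.0, 1.0], 0.94)]
brush [([763.0, 107.0, 2.0], 0.67)]
17.95 [542.4 307.6 284.4] 0.0009698363666326446 17.841802668776097
the job is handed in; nothing more can be done
```

The job is done and handed in at 17.95 s. Both snapped spindles are standing in the scrap tray, and the arm is holding the guard open by its tongue.

- **Guard angle:** the gripper's position puts the guard at about 45°, and the 45° outline I drew over the scene picture fits it better than the 42° and 48° ones. The joint angle itself can't be read directly.
- **Hold:** the arm was steady at the last check, with the gripper 17.8 mm open on the 18 mm tongue.
- **Spindles:** the three whole ones were located where they started, within the few mm the networks are good to. The two stubs were located inside the tray.
- **Polishing bar, jar and brush:** all three were found unmoved, within about 4 mm.
- **Disagreement:** in one check, the network also reported the polishing bar, at lower confidence, where one of the spindles stands. I took that as a false report.

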